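# Brake lever check on a sample trolley's grip

## Task

Two trolley hand grips are set up on the sorting table; check the brake on the one with the long lever. With the outside of the fingers, pressing on the lever alone and pinching nothing, push the long lever in towards its bar until it comes firmly against its stop (short of the bar), without forcing it, and keep it there for two seconds. Then ease it slowly back out, without letting it snap, and move clear; leave the short lever, the bars and the things lying about alone.

Things in the scene. Friction and masses are not known exactly. Their poses are not given: they have to be found in the camera images.
- long_stand: bench stand holding the trolley grip with the LONG brake lever, screwed down. Base plate 110 x 230 x 12 mm on the table; origin at the centre of its underside, z up. Its x axis points (horizontally) from the bar towards the side on which the lever stands out; the bar runs along its y axis at x = 0, from y = -80 to +104 mm, centre line 110 mm above the table
- long_bar: the fixed grip bar of that stand (black rubber, 28 to 36 mm in diameter) with its post (30 mm square at y = -95 mm, carrying a 42 x 32 x 42 mm clamp block, top 131 mm above the table) and the lever's bracket (18 mm either side of the lever's mid-height at the hinge, y = -66 to -44 mm). Same origin and axes as long_stand
- long_lever (a joint): angle of the hand lever, rad. 0 = out at rest, a spring holds it there; grows as the lever is pressed towards the bar; 0.30 = against its firm stop, still about 20 mm short of the bar. Hinge axis vertical. At the pad the spring pushes back with about 2.2 N at rest and 6.5 N at the stop, past which the push rises steeply: a push of 10 to 25 N there rests it firmly on the stop. Readings of this angle are noisy (about 0.02 rad). Let go, the lever snaps back
- long_lever_pad (a point): the point to press, on the lever's outer face (the face away from the bar), at mid-height (110 mm above the table), 110 mm from the hinge; moves with the lever. x axis: straight out of that face, away from the bar; y axis: along the lever towards its free end, which is 35 mm farther on; z up. The lever is a plain metal bar 10 mm thick, 18 mm high and 145 mm long with a 22 mm ball end; nothing is above it, and 98 mm is free below it
- long_lever_hinge (a point): the point on the lever's vertical hinge axis at the lever's mid-height, on the middle line of its 10 mm thickness
- short_stand: bench stand holding the similar trolley grip with the SHORT lever (to be left alone), screwed down. Base plate 110 x 230 x 12 mm on the table; origin at the centre of its underside, z up. Its x axis points (horizontally) from the bar towards the side on which the lever stands out; the bar runs along its y axis at x = 0, from y = -80 to +104 mm, centre line 110 mm above the table
- short_bar: the fixed grip bar of that stand (black rubber, 28 to 36 mm in diameter) with its post (30 mm square at y = -95 mm, carrying a 42 x 32 x 42 mm clamp block, top 131 mm above the table) and the lever's bracket (18 mm either side of the lever's mid-height at the hinge, y = -66 to -44 mm). Same origin and axes as short_stand
- short_lever (a joint): angle of the hand lever, rad. 0 = out at rest, a spring holds it there; grows as the lever is pressed towards the bar; 0.30 = against its firm stop, still about 15 mm short of the bar. Hinge axis vertical. At the pad the spring pushes back with about 5 N at rest and 16 N at the stop, past which the push rises steeply. Readings of this angle are noisy (about 0.02 rad). Let go, the lever snaps back
- short_lever_pad (a point): the point to press, on the lever's outer face (the face away from the bar), at mid-height (110 mm above the table), 45 mm from the hinge; moves with the lever. x axis: straight out of that face, away from the bar; y axis: along the lever towards its free end, which is 35 mm farther on; z up. The lever is a plain metal bar 10 mm thick, 18 mm high and 80 mm long with a 22 mm ball end; nothing is above it, and 98 mm is free below it
- jar: loose screw-top jar, 60 mm wide, 75 mm high, standing on the table; origin at the centre of its underside. Bystander
- tub: loose round white lidded tub, 100 mm wide, 50 mm high, on the table; origin at the centre of its underside. Bystander
- brush: loose hand brush lying on the table, lower than 40 mm; origin under its middle. Bystander

How it is judged:
By the outcome, as a careful person would: the job done as asked, in the order asked, and still so for the second after the job is handed in, with the robot touching nothing.
It also fails if it takes over 48 s, if anything falls off the work surface, if the arm or the gripper's body presses on something with over 40 N, if the wrist force passes 120 N, or if a joint passes its speed limit or range.

## Robot

A 6-joint arm with a two-finger parallel gripper is mounted at the origin on the work surface. World frame = base frame: x ahead of the robot, y to its left, z up, the work surface at z = 0. Lengths are in mm, angles in degrees, forces in N, time in s.
With the tool pointing down it reaches from about 350 to 850 mm from the base axis. Payload 8.1 kg.
Tool frame: the origin (TCP) lies midway between the tips of the shut fingers; the grasp point (between the pads) lies 19 mm behind it; x points along the fingers, z is the direction in which the jaws open and shut, and the axes are right-handed (so a half turn about x gives the same grasp; the last joint's range is limited). The gripper opens to 85 mm and grips with 20 to 120 N. Pads are 22 mm wide; open, the fingers measure 114 mm over their backs; the gripper's body (76 mm by 85 mm) begins 54 mm behind the grasp point. The pads swing forward as they close: fully open they stand 13 mm farther back than shut.
Start: joints at [-69.122, 7.471, 85.268, -0, 87.261, -4.893], TCP at [260.891, -540.316, 231.292] pointing down, gripper open.
Joint ranges: [-169.43, 169.43], [-51.17, 129.36], [1.28, 143.12], [-76.62, 256.62], [0, 156.53], [-152.29, 152.29]. Speed limits (degrees/s): [136.94, 136.94, 159.86, 180, 180, 180].

## Interface

Orientations are given as [roll, pitch, yaw] about the fixed x, y, z axes, in that order (R = Rz(yaw) Ry(pitch) Rx(roll)).
In Python, from bench import r gives the robot as it stands. The module is installed in compiled form; this text tells all that it offers.
- The arm moves only by the tool servo_tool, never from a script. Its argument "commands" is a list that holds one entry, the list of rows, each a list of 7 numbers: the closure in counts, from 0 (fully open) to 255 (shut), then the shift along the tool's x, y, z in cm, then the turn, a rotation vector about the tool's x, y, z in degrees. A call has 1 to 8 rows; each row is the pose to reach, as a shift and turn from the pose commanded when the call began, along the tool's axes at that moment; what a row does not reach only later rows make up. A row lasts 1/10 s, in which the tool goes at most 50 mm and 8.59 degrees, less where a joint would pass 70% of its speed; a pose out of reach is approached as far as the arm can. A call with a gripper value outside its range is refused whole. The fingers move at their own pace and stop on an object; "force" is the grip in N (left out, the last holds). Time passes only in rows, so rows that repeat a pose let the fingers close. It gives the time, the measured TCP pose, the force and the opening at its end, in the units of the state.
- r.sense(): the state, without advancing time (a new reading comes with each control period).
- r.snapshot(name): name is "side" or "top"; returns (picture, depth): 400x640x3 uint8, red, green, blue; 400x640 float32, mm along the optical axis (not along the pixel's ray), 0 where there is no reading.
- r.calibration(name): a dict with "fx", "fy", "cx", "cy" (pixels), "dist" ([k1, k2, p1, p2, k3] as OpenCV has them; the pictures are not rectified), "pose" (4x4, takes a point from camera to world coordinates). Camera axes: x right, y down, z forward; pixel columns grow to the right and rows downward; lengths in mm; the calibration is good to about 2 mm. A picture is of the moment at which its call begins. calibration takes no time and is no camera call.
- r.hand_in(): hands the job in, once; it reports no verdict.
The state is a dict: "time": time; "joint_pos": joint angles; "qd": joint speeds; "joint_efforts": joint torques, N m; "tool_pos": TCP position; "tcp_rot": TCP orientation; "ft_force": force on the tool from outside, world axes, zero at the start; "wrist_torque": the same for the moment, N m; "finger_gap": finger opening in mm.
Only numpy, scipy, OpenCV 4.12 (cv2) and the standard library are available. Lean on these libraries where they do the work, as an engineer would, in place of code of your own. Each camera call takes 0.05 s, during which the arm holds its last target.

## Working session

There is one attempt and no reset: what is moved stays moved. The work goes in short steps, Python scripts to look and compute and a tool call to move; the robot and the scene stay as the last step left them, time stands still between calls to the robot, and variables do not carry over. Pictures are saved under pics/ and viewed, and the job is handed in when it is done.

Besides the shell and the picture viewer there is one more tool, called after ">>>" by a JSON object that holds its "fn" and its "kwargs". servo_tool: Moves the arm, as the interface text tells. Its arguments: {"type":"object","properties":{"commands":{"type":"array","items":{"type":"array","items":{"type":"array","items":{"type":"number"}}}},"force":{"type":"number"}},"required":["commands"]}

```bash
mkdir -p pics; python3 - <<'E'
from bench import r
import cv2,numpy as np
print(r.sense())
for n in("side","top"):
    p,d=r.snapshot(n); cv2.imwrite(f"pics/{n}0.png",p[:,:,::-1]); np.savez(f"{n}0.npz",p=p,d=d); print(n,r.calibration(n))
E
```

```text
{'time': 0.0, 'joint_pos': array([-6.91213602e+01,  7.51816766e+00,  8.53288395e+01, -7.45104284e-04,
        8.72632586e+01, -4.89423413e+00]), 'qd': array([ 0.01814436,  0.01815075, -0.04482487, -0.11276379, -0.03311173,
       -0.00265974]), 'joint_efforts': array([ 1.99239339e-04, -5.69413161e+01, -5.00541186e+01, -2.20318775e-04,
        1.47904514e-02,  6.61820695e-05]), 'tool_pos': array([ 260.68686751, -539.78616844,  230.21677329]), 'tcp_rot': array([175.49244989,  89.8897317 , 111.26536012]), 'ft_force': array([-0.67257238, -0.8274547 , -0.58776605]), 'wrist_torque': array([-0.01658398, -0.00880744, -0.01020431]), 'finger_gap': 85.60988511923965}
side {'fx': 472.93661724653106, 'fy': 472.93661724653106, 'cx': 325.0257848469256, 'cy': 198.67139910640756, 'dist': array([-0.06022395,  0.        ,  0.        ,  0.        ,  0.        ]), 'pose': array([[-9.96895490e-01, -2.56183270e-02,  7.44518795e-02,
         5.22401008e+02],
       [-7.79009910e-02,  4.58278257e-01, -8.85388318e-01,
         8.31837347e+02],
       [-1.14375101e-02, -8.88439497e-01, -4.58851221e-01,
         5.39524873e+02],
       [ 0.00000000e+00,  0.00000000e+00,  0.00000000e+00,
         1.00000000e+00]])}
top {'fx': 456.37928195381426, 'fy': 456.37928195381426, 'cx': 320.90125740032965, 'cy': 195.87771625747482, 'dist': array([-0.04866005,  0.        ,  0.        ,  0.        ,  0.        ]), 'pose': array([[-7.42875208e-03, -9.94997991e-01,  9.96183326e-02,
         5.12231462e+02],
       [-9.99267912e-01,  3.64776902e-03, -3.80832587e-02,
         1.15003530e+01],
       [ 3.75293813e-02, -9.98283142e-02, -9.94296663e-01,
         9.54662515e+02],
       [ 0.00000000e+00,  0.00000000e+00,  0.00000000e+00,
         1.00000000e+00]])}
```

View pics/top0.png

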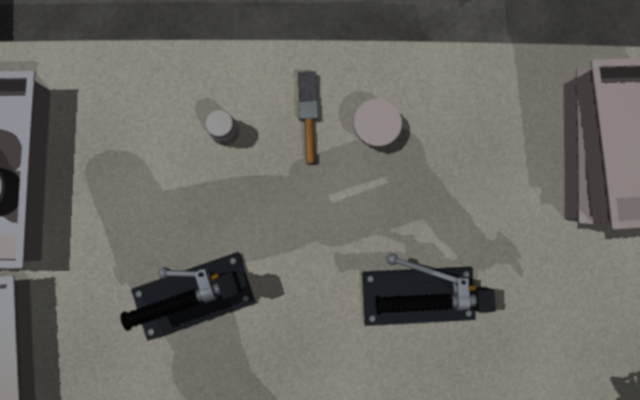

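View pics/side0.png

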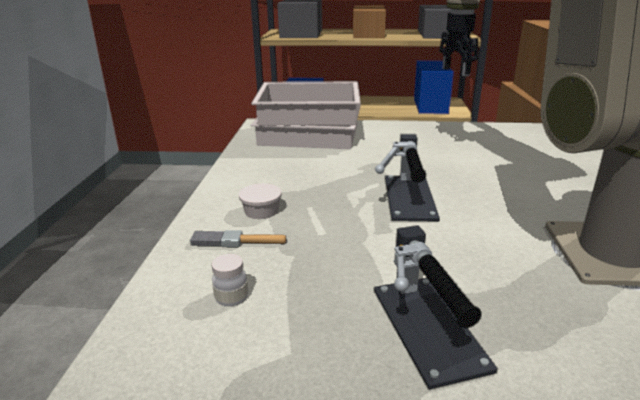

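The top view shows both stands. The long lever is on the right one, with its ball at about (392,258) and its hinge near (463,285). The short lever's ball is at (165,272) on the left stand. Now I'll measure.

```bash
cat > h.py <<'E'
import numpy as np,cv2
from bench import r
def ray(n,uv):
    c=r.calibration(n);K=np.array([[c['fx'],0,c['cx']],[0,c['fy'],c['cy']],[0,0,1]])
    u=cv2.undistortPoints(np.array(uv,float).reshape(-1,1,2),K,c['dist']).reshape(-1,2)
    P=c['pose'];return P[:3,3],(np.c_[u,np.ones(len(u))])@P[:3,:3].T
def plane(n,uv,z):
    o,d=ray(n,uv);return o+d*((z-o[2])/d[:,2])[:,None]
def tri(uva,uvb):
    o1,d1=ray("top",[uva]);o2,d2=ray("side",[uvb]);A=np.c_[d1[0],-d2[0]]
    s=np.linalg.lstsq(A,o2-o1,rcond=None)[0];p=o1+s[0]*d1[0];q=o2+s[1]*d2[0];return (p+q)/2,np.linalg.norm(p-q)
def proj(n,X):
    c=r.calibration(n);K=np.array([[c['fx'],0,c['cx']],[0,c['fy'],c['cy']],[0,0,1]]);Pi=np.linalg.inv(c['pose'])
    rv=cv2.Rodrigues(Pi[:3,:3])[0];return cv2.projectPoints(np.array(X,float).reshape(-1,1,3),rv,Pi[:3,3],K,c['dist'])[0].reshape(-1,2)
E
python3 - <<'E'
from h import *
p=np.load('top0.npz');im=p['p'];d=p['d']
cv2.imwrite('pics/tz.png',cv2.resize(im[235:345,350:520,::-1],None,fx=4.5,fy=4.5,interpolation=cv2.INTER_CUBIC))
q=np.load('side0.npz');cv2.imwrite('pics/sz.png',cv2.resize(q['p'][125:230,360:450,::-1],None,fx=5.5,fy=5.5,interpolation=cv2.INTER_CUBIC))
E
```

```text
(no output)
```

View pics/tz.png

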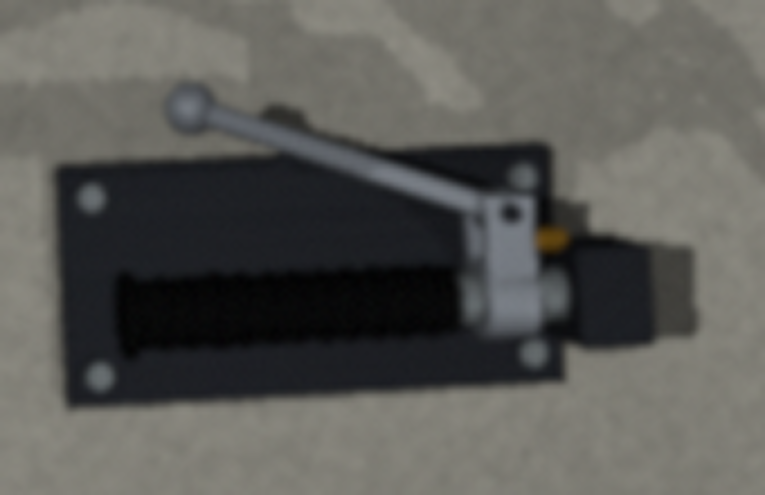

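View pics/sz.png

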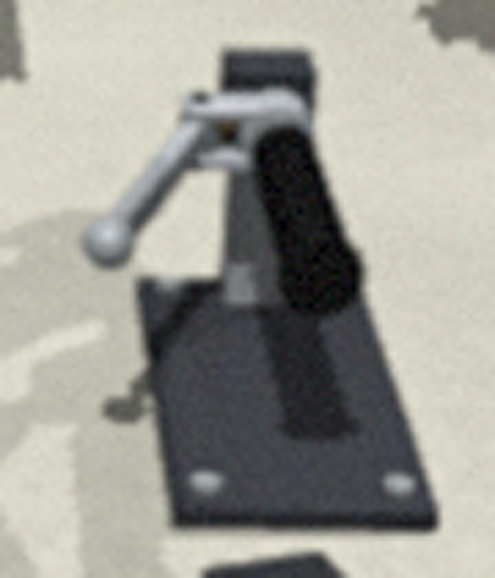

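```bash
python3 - <<'E'
from h import *
T=lambda x,y:(350+(x+.5)/4.5-.5,235+(y+.5)/4.5-.5)
S=lambda x,y:(360+(x+.5)/5.5-.5,125+(y+.5)/5.5-.5)
print('ball',tri(T(189,107),S(108,242)))
ball=plane('top',[T(189,107)],110)[0];hinge=plane('top',[T(511,213)],128)[0]
print('ball110',ball,'hinge',hinge,np.linalg.norm((ball-hinge)[:2]))
c=plane('top',[T(56,170),T(550,146),T(565,380),T(68,406)],12);print(c,c.mean(0))
d=(c[0]+c[3]-c[1]-c[2])/2;d/=np.linalg.norm(d);print('y axis yaw',np.degrees(np.arctan2(d[1],d[0])))
print([np.linalg.norm(c[i]-c[i-1]) for i in range(4)])
bar=plane('top',[T(130,313),T(455,300)],110);e=bar[0]-bar[1];print('bar',bar,np.degrees(np.arctan2(e[1],e[0])))
# lever mask profile: bright pixels along line
p=np.load('top0.npz')['p'].astype(int);g=p.sum(2)/3
sd=np.load('top0.npz')['d']
l=ball-hinge;l[2]=0;print('lever dir yaw',np.degrees(np.arctan2(l[1],l[0])))
print(r.sense()['tcp_rot'])
E
```

```text
ball (array([ 480.88612643, -150.94752594,  110.03685372]), np.float64(1.5420989654226984))
ball110 [ 480.1134121  -150.93858306  110.        ] hinge [ 436.62747872 -278.18319772  128.        ] 134.47013929328125
[[ 448.47056562 -107.99854925   12.        ]
 [ 456.41077452 -338.33558936   12.        ]
 [ 349.63698061 -341.77991121   12.        ]
 [ 342.49666739 -111.92146798   12.        ]] [ 399.25374704 -225.00887945   12.        ]
y axis yaw 91.876900600725
[np.float64(106.04648225009863), np.float64(230.4738574441997), np.float64(106.82933313654974), np.float64(229.96931968714)]
bar [[ 396.98893395 -125.0193425   110.        ]
 [ 399.94622317 -259.8126656   110.        ]] 91.2568353476494
lever dir yaw 71.1321022108502
[174.80352199  89.90092153 110.57366489]
```

```bash
cat >> h.py <<'E'
from scipy.spatial.transform import Rotation as Ro
H=np.array([436.6,-278.2,110.]);Y0=71.1
def rot(e): return Ro.from_euler('xyz',e,degrees=True)
def target(ang,clear,s=110,z=98,half=14.5,sgn=1):
    """lever angle deg, clearance finger back to face, s along lever -> TCP pos, R; tool x down, tool z = sgn*outward normal"""
    y=np.radians(Y0+ang);u=np.array([np.cos(y),np.sin(y),0]);n=np.array([u[1],-u[0],0])
    p=H+u*s+n*(5+clear+half);p[2]=z
    X=np.array([0,0,-1.]);Z=sgn*n;return p,Ro.from_matrix(np.c_[X,np.cross(Z,X),Z])
def rel(p0,R0,p,R):
    return np.r_[R0.inv().apply(p-p0)/10,(R0.inv()*R).as_rotvec(degrees=True)].round(3)
E
python3 - <<'E'
from h import *
s=r.sense();R0=rot(s['tcp_rot']);print(R0.as_matrix().round(3))
p0=np.array([260.891,-540.316,231.292])
for sg in(1,-1):
    p,R=target(0,25,z=200,sgn=sg);print(p,rel(p0,R0,p,R))
E
```

```text
[[-0.001  0.901  0.435]
 [ 0.002  0.435 -0.901]
 [-1.     0.    -0.002]]
[ 514.33171447 -188.54493564  200.        ] [  3.171  38.117 -20.655 -45.33   -0.09   -0.048]
[ 514.33171447 -188.54493564  200.        ] [ 3.1710e+00  3.8117e+01 -2.0655e+01  1.3467e+02 -5.9000e-02  1.1200e-01]
```

>>> {"fn": "servo_tool", "kwargs": {"commands": [[[255,0,4,-2.2,-6,0,0],[255,0,8.5,-4.6,-14,0,0],[255,0,13,-7,-22,0,0],[255,0,17.5,-9.5,-30,0,0],[255,0,22,-12,-38,0,0],[255,0,26.5,-14.4,-45.3,0,0],[255,0,31,-16.8,-45.3,0,0],[255,0,33,-18,-45.3,0,0]]], "force": 40}}

```text
time: 0.9
tool_pos: [481.1, -231.6, 231.0]
tcp_rot: [108.0, 89.9, 89.2]
ft_force: [0.0, -0.4, -0.2]
finger_gap: -0.1
```

```bash
python3 - <<'E'
from h import *
s=r.sense();R0=rot(s['tcp_rot']);print(s['time'],s['tool_pos'],s['finger_gap'],s['ft_force'],s['joint_pos'])
p,R=target(0,25,z=170);print(p,rel(s['tool_pos'],R0,p,R))
E
```

```text
0.9 [ 481.14417508 -231.58637014  230.97152999] -0.08016316838808334 [ 0.02327524 -0.36057931 -0.18511882] [-3.12384304e+01 -2.74250036e+00  9.57975258e+01  4.89885406e-02
  8.69737143e+01 -1.24444054e+01]
[ 514.33171447 -188.54493564  170.        ] [ 6.101  5.138  1.757  0.103 -0.018 -0.054]
```

>>> {"fn": "servo_tool", "kwargs": {"commands": [[[255,0,2.5,2,0,0,0],[255,0,5.1,2,0,0,0],[255,2,5.1,2,0,0,0],[255,4,5.1,2,0,0,0],[255,6,5.1,2,0,0,0],[255,6,5.1,2,0,0,0],[255,6,5.1,2,0,0,0]]]}}

```text
time: 1.6
tool_pos: [514.9, -192.8, 171.1]
tcp_rot: [170.8, 89.9, 151.9]
ft_force: [-0.4, -1.1, 0.4]
finger_gap: 0.0
```

```bash
python3 - <<'E'
from h import *
s=r.sense();R0=rot(s['tcp_rot']);print(s['time'],s['tool_pos'],s['finger_gap'],s['ft_force'])
p,R=target(0,25,z=98);print(p,rel(s['tool_pos'],R0,p,R))
for n in("side","top"):
    p,d=r.snapshot(n); cv2.imwrite(f"pics/{n}1.png",cv2.resize(p[100:250,340:460,::-1] if n=="side" else p[200:345,330:530,::-1],None,fx=4,fy=4,interpolation=cv2.INTER_CUBIC))
E
```

```text
1.6 [ 514.86471738 -192.77948828  171.0559836 ] 0.023453613563206608 [-0.44770241 -1.06465238  0.43131386]
[ 514.33171447 -188.54493564   98.        ] [ 7.306  0.382 -0.177 -0.032 -0.082 -0.013]
```

View pics/top1.png

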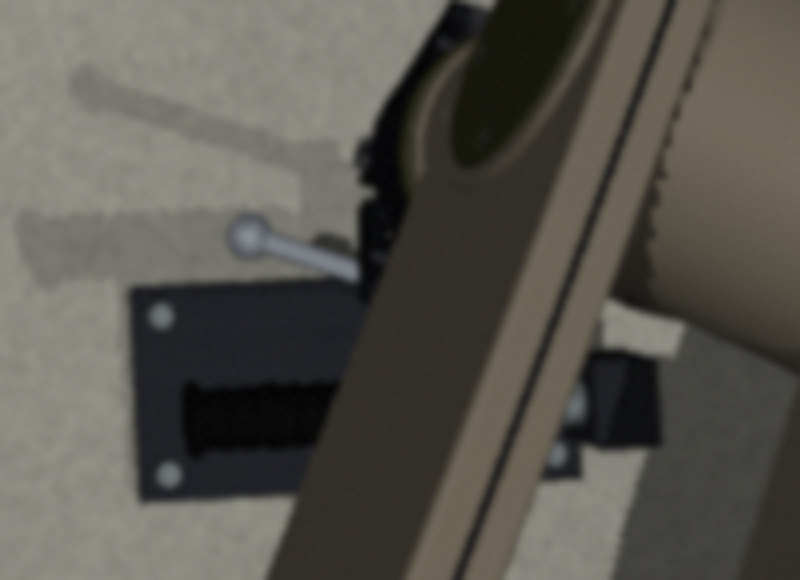

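View pics/side1.png

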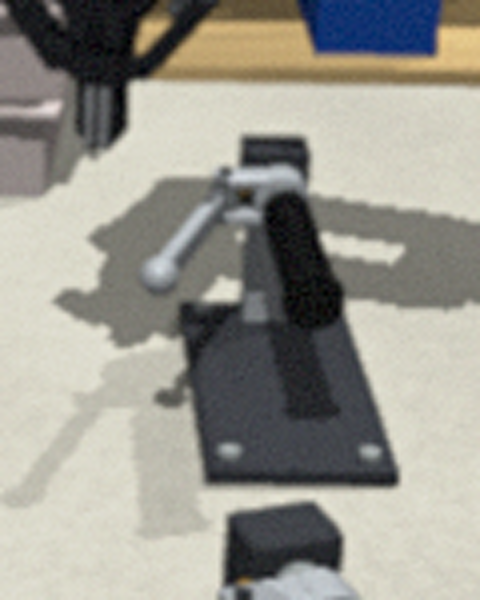

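Side view: the shut fingertips are at about zoom (95,140), outside the lever and above it. In the top view the arm hides the pad, but the ball is visible at zoom (250,235). I'll descend beside the lever.

>>> {"fn": "servo_tool", "kwargs": {"commands": [[[255,2,0.4,0,0,0,0],[255,4,0.4,0,0,0,0],[255,6,0.4,0,0,0,0],[255,7.3,0.4,0,0,0,0],[255,7.3,0.4,0,0,0,0],[255,7.3,0.4,-0.5,0,0,0],[255,7.3,0.4,-1,0,0,0],[255,7.3,0.4,-1,0,0,0]]]}}

```text
time: 2.5
tool_pos: [507.2, -186.1, 99.5]
tcp_rot: [-7.5, 89.9, -26.5]
ft_force: [-0.1, -0.3, 0.2]
finger_gap: -0.1
```

```bash
python3 - <<'E'
from h import *
s=r.sense();R0=rot(s['tcp_rot']);print(s['time'],s['tool_pos'],s['finger_gap'],s['ft_force'])
p,R=target(0,0,z=98);print(p,rel(s['tool_pos'],R0,p,R))
p,d=r.snapshot("side"); cv2.imwrite(f"pics/side2.png",cv2.resize(p[100:250,340:460,::-1],None,fx=4,fy=4,interpolation=cv2.INTER_CUBIC))
E
```

```text
2.5 [ 507.19729782 -186.07634924   99.50155681] -0.13812379186465928 [-0.06397315 -0.25829294  0.24745642]
[ 490.6795805  -180.44700018   98.        ] [ 0.148 -0.003 -1.745 -0.028  0.086  0.011]
```

View pics/side2.png

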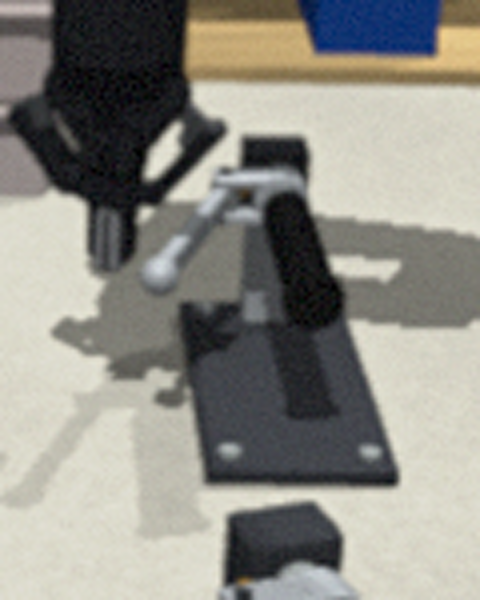

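Side view: the fingertips, at zoom (107,265), stand outside the lever with a visible gap. The linkage is well above the bar. Next I'll move in to contact.

>>> {"fn": "servo_tool", "kwargs": {"commands": [[[255,0.2,0,-0.4,0,0,0],[255,0.2,0,-0.8,0,0,0],[255,0.2,0,-1.1,0,0,0],[255,0.2,0,-1.3,0,0,0],[255,0.2,0,-1.4,0,0,0],[255,0.2,0,-1.4,0,0,0]]]}}

```text
time: 3.15
tool_pos: [493.8, -181.4, 96.3]
tcp_rot: [-33.2, 90.0, -52.1]
ft_force: [-0.3, 0.7, -0.1]
finger_gap: 0.1
```

>>> {"fn": "servo_tool", "kwargs": {"commands": [[[255,0,0,-0.1,0,0,0],[255,0,0,-0.15,0,0,0],[255,0,0,-0.2,0,0,0],[255,0,0,-0.2,0,0,0]]]}}

```text
time: 3.55
tool_pos: [492.0, -180.8, 96.3]
tcp_rot: [-166.6, 90.0, 174.5]
ft_force: [-0.6, -0.0, -0.2]
finger_gap: 0.3
```

>>> {"fn": "servo_tool", "kwargs": {"commands": [[[255,0,0,-0.1,0,0,0],[255,0,0,-0.15,0,0,0],[255,0,0,-0.2,0,0,0],[255,0,0,-0.2,0,0,0]]]}}

```text
time: 3.95
tool_pos: [490.0, -180.1, 96.3]
tcp_rot: [-76.2, 90.0, -95.1]
ft_force: [0.3, 0.5, -1.0]
finger_gap: 0.4
```

>>> {"fn": "servo_tool", "kwargs": {"commands": [[[255,0,0,-0.1,0,0,0],[255,0,0,-0.2,0,0,0],[255,0,0,-0.2,0,0,0]]]}}

```text
time: 4.25
tool_pos: [488.4, -179.5, 96.4]
tcp_rot: [4.0, 90.0, -15.0]
ft_force: [2.2, -0.3, -2.0]
finger_gap: 0.2
```

>>> {"fn": "servo_tool", "kwargs": {"commands": [[[255,0,0,-0.1,0,0,0],[255,0,0,-0.2,0,0,0],[255,0,0,-0.2,0,0,0]]]}}

```text
time: 4.55
tool_pos: [486.3, -178.8, 96.4]
tcp_rot: [14.1, 90.0, -4.9]
ft_force: [2.9, 1.2, -1.2]
finger_gap: -0.2
```

Contact: about +2.5 N along x. Now I'll work out the arc about the hinge, with the face kept flush.

```bash
python3 - <<'E'
from h import *
s=r.sense();p0=s['tool_pos'];_,R0=target(0,0)
print(s['ft_force'])
for a in (2,4,6,8,10,12,14,16,17.2,18):
    p,R=target(a,-1.8,z=p0[2]);print(a,p.round(1),rel(p0,R0,p,R))
E
```

```text
[ 2.89065399  1.20250329 -1.22976566]
2 [ 485.5 -178.1   96.4] [ 0.     0.037 -0.099 -2.     0.     0.   ]
4 [ 482.  -176.4   96.4] [ 0.     0.079 -0.486 -4.     0.     0.   ]
6 [ 478.4 -174.9   96.4] [ 0.     0.107 -0.874 -6.     0.     0.   ]
8 [ 474.8 -173.5   96.4] [ 0.     0.122 -1.262 -8.     0.     0.   ]
10 [ 471.1 -172.3   96.4] [  0.      0.123  -1.651 -10.      0.      0.   ]
12 [ 467.4 -171.1   96.4] [  0.     0.11  -2.04 -12.     0.     0.  ]
14 [ 463.6 -170.1   96.4] [  0.      0.084  -2.428 -14.      0.      0.   ]
16 [ 459.8 -169.2   96.4] [  0.      0.044  -2.815 -16.      0.      0.   ]
17.2 [ 457.6 -168.8   96.4] [ 0.000e+00  1.400e-02 -3.046e+00 -1.720e+01  0.000e+00  0.000e+00]
18 [ 456.  -168.5   96.4] [ 0.0e+00 -9.0e-03 -3.2e+00 -1.8e+01  0.0e+00  0.0e+00]
```

>>> {"fn": "servo_tool", "kwargs": {"commands": [[[255,0,0.05,-0.2,-2.5,0,0],[255,0,0.07,-0.4,-3.5,0,0],[255,0,0.09,-0.6,-4.5,0,0],[255,0,0.1,-0.8,-5.6,0,0],[255,0,0.11,-1.0,-6.6,0,0],[255,0,0.12,-1.2,-7.7,0,0],[255,0,0.12,-1.4,-8.7,0,0],[255,0,0.12,-1.6,-9.7,0,0]]]}}

```text
time: 5.35
tool_pos: [471.6, -172.4, 96.4]
tcp_rot: [13.4, 90.0, 4.2]
ft_force: [4.9, 1.4, -0.9]
finger_gap: 0.2
```

```bash
python3 - <<'E'
from h import *
s=r.sense();p0=s['tool_pos'];R0=rot(s['tcp_rot']);print(p0,s['ft_force'],R0.as_matrix()[:,2].round(3),s.keys())
_,R0=target(9.7,0)
for a in (10,12,14,15,16,17.2,18):
    p,R=target(a,-1.8,z=p0[2]);print(a,p.round(1),rel(p0,R0,p,R))
p,d=r.snapshot("side"); cv2.imwrite(f"pics/side3.png",cv2.resize(p[100:250,340:460,::-1],None,fx=4,fy=4,interpolation=cv2.INTER_CUBIC))
E
```

```text
[ 471.6323458  -172.39582665   96.39710003] [ 4.92674587  1.37620655 -0.91967354] [ 0.987 -0.159  0.001] dict_keys(['time', 'joint_pos', 'qd', 'joint_efforts', 'tool_pos', 'tcp_rot', 'ft_force', 'wrist_torque', 'finger_gap'])
10 [ 471.1 -172.3   96.4] [ 0.     0.005 -0.054 -0.3    0.     0.   ]
12 [ 467.4 -171.1   96.4] [ 0.     0.058 -0.439 -2.3    0.     0.   ]
14 [ 463.6 -170.1   96.4] [ 0.     0.097 -0.826 -4.3    0.     0.   ]
15 [ 461.7 -169.7   96.4] [ 0.     0.112 -1.02  -5.3    0.     0.   ]
16 [ 459.8 -169.2   96.4] [ 0.     0.123 -1.214 -6.3    0.     0.   ]
17.2 [ 457.6 -168.8   96.4] [ 0.     0.133 -1.447 -7.5    0.     0.   ]
18 [ 456.  -168.5   96.4] [ 0.     0.136 -1.603 -8.3    0.     0.   ]
```

View pics/side3.png

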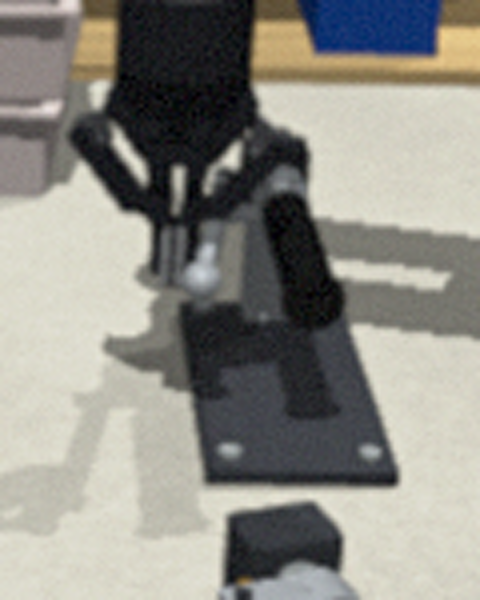

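Side view: the lever has moved in, with the ball at zoom (203,278). The finger backs lie on it and the gripper is clear of the bar. The 5 N reading fits the spring. Continuing.

>>> {"fn": "servo_tool", "kwargs": {"commands": [[[255,0,0.03,-0.2,-1.1,0,0],[255,0,0.06,-0.4,-2.1,0,0],[255,0,0.08,-0.6,-3.1,0,0],[255,0,0.1,-0.8,-4.1,0,0],[255,0,0.11,-0.95,-4.9,0,0],[255,0,0.12,-1.05,-5.4,0,0],[255,0,0.12,-1.05,-5.4,0,0]]]}}

```text
time: 6.1
tool_pos: [461.7, -169.6, 96.4]
tcp_rot: [-2.9, 89.9, -6.7]
ft_force: [5.9, 1.1, -3.3]
finger_gap: 0.1
```

>>> {"fn": "servo_tool", "kwargs": {"commands": [[[255,0,0.01,-0.1,-0.5,0,0],[255,0,0.01,-0.1,-0.5,0,0]]]}}

```text
time: 6.3
tool_pos: [460.7, -169.4, 96.4]
tcp_rot: [4.2, 89.9, 0.9]
ft_force: [6.8, 1.4, -3.9]
finger_gap: -0.1
```

>>> {"fn": "servo_tool", "kwargs": {"commands": [[[255,0,0.01,-0.1,-0.5,0,0],[255,0,0.01,-0.1,-0.5,0,0]]]}}

```text
time: 6.5
tool_pos: [459.8, -169.2, 96.4]
tcp_rot: [5.9, 89.9, 3.1]
ft_force: [7.8, 1.5, -4.0]
finger_gap: -0.6
```

>>> {"fn": "servo_tool", "kwargs": {"commands": [[[255,0,0,-0.1,-0.5,0,0],[255,0,0,-0.1,-0.5,0,0]]]}}

```text
time: 6.7
tool_pos: [458.9, -169.0, 96.4]
tcp_rot: [13.8, 89.9, 11.5]
ft_force: [7.1, 1.2, -2.6]
finger_gap: -0.2
```

>>> {"fn": "servo_tool", "kwargs": {"commands": [[[255,0,0,-0.05,-0.3,0,0],[255,0,0,-0.05,-0.3,0,0]]]}}

```text
time: 6.9
tool_pos: [458.8, -169.0, 96.5]
tcp_rot: [9.6, 89.9, 7.6]
ft_force: [9.7, 2.7, -3.7]
finger_gap: -0.1
```

>>> {"fn": "servo_tool", "kwargs": {"commands": [[[255,0,0,-0.05,-0.3,0,0],[255,0,0,-0.05,-0.3,0,0]]]}}

```text
time: 7.1
tool_pos: [458.7, -168.9, 96.5]
tcp_rot: [7.5, 89.8, 5.8]
ft_force: [11.6, 3.1, -5.5]
finger_gap: 0.2
```

The position has stalled while the force climbs, so the lever is on its stop. I'll firm it up to about 16 N.

>>> {"fn": "servo_tool", "kwargs": {"commands": [[[255,0,0,-0.05,-0.2,0,0],[255,0,0,-0.1,-0.2,0,0],[255,0,0,-0.1,-0.2,0,0]]]}}

```text
time: 7.4
tool_pos: [458.4, -168.8, 96.6]
tcp_rot: [4.3, 89.7, 2.8]
ft_force: [15.9, 2.8, -7.8]
finger_gap: 0.1
```

>>> {"fn": "servo_tool", "kwargs": {"commands": [[[255,0,0,-0.05,0,0,0],[255,0,0,-0.05,0,0,0]]]}}

```text
time: 7.6
tool_pos: [458.3, -168.8, 96.6]
tcp_rot: [2.7, 89.7, 1.2]
ft_force: [17.0, 2.5, -9.9]
finger_gap: 0.1
```

>>> {"fn": "servo_tool", "kwargs": {"commands": [[[255,0,0,0,0,0,0],[255,0,0,0,0,0,0],[255,0,0,0,0,0,0],[255,0,0,0,0,0,0],[255,0,0,0,0,0,0],[255,0,0,0,0,0,0],[255,0,0,0,0,0,0],[255,0,0,0,0,0,0]]]}}

```text
time: 8.4
tool_pos: [458.3, -168.8, 96.6]
tcp_rot: [2.9, 89.7, 1.4]
ft_force: [17.3, 2.5, -9.5]
finger_gap: 0.1
```

```bash
python3 - <<'E'
from h import *
s=r.sense();print(s['time'],s['tool_pos'],s['ft_force'],s['wrist_torque'])
p,d=r.snapshot("side"); cv2.imwrite(f"pics/side4.png",cv2.resize(p[100:250,340:460,::-1],None,fx=4,fy=4,interpolation=cv2.INTER_CUBIC))
E
```

```text
8.4 [ 458.26697239 -168.8233158    96.64317694] [17.33961981  2.47306276 -9.46426249] [ 0.3829402  -2.84294664  0.01733694]
```

View pics/side4.png

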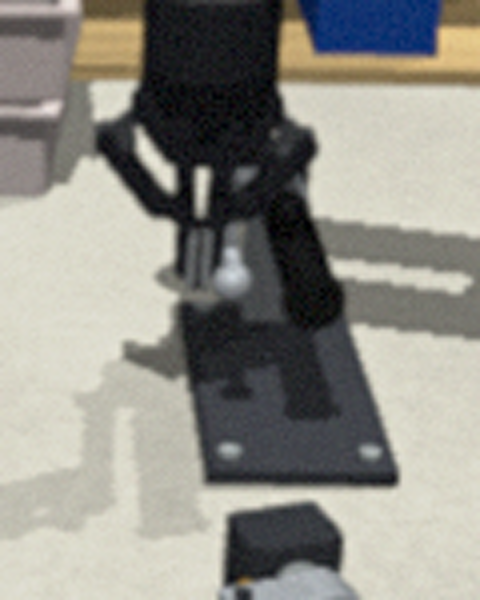

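>>> {"fn": "servo_tool", "kwargs": {"commands": [[[255,0,0,0,0,0,0],[255,0,0,0,0,0,0],[255,0,0,0,0,0,0],[255,0,0,0,0,0,0],[255,0,0,0,0,0,0],[255,0,0,0,0,0,0],[255,0,0,0,0,0,0],[255,0,0,0,0,0,0]]]}}

```text
time: 9.25
tool_pos: [458.3, -168.8, 96.6]
tcp_rot: [2.4, 89.7, 0.9]
ft_force: [17.4, 2.9, -10.3]
finger_gap: -0.1
```

>>> {"fn": "servo_tool", "kwargs": {"commands": [[[255,0,0,0,0,0,0],[255,0,0,0,0,0,0],[255,0,0,0,0,0,0],[255,0,0,0,0,0,0],[255,0,0,0,0,0,0],[255,0,0,0,0,0,0],[255,0,0,0,0,0,0],[255,0,0,0,0,0,0]]]}}

```text
time: 10.05
tool_pos: [458.3, -168.8, 96.6]
tcp_rot: [2.7, 89.7, 1.2]
ft_force: [17.5, 2.8, -9.1]
finger_gap: 0.1
```

Held at 17.4 N for 2.5 s. As a check, I'll get the lever angle from the ball at zoom (232,275).

```bash
python3 - <<'E'
from h import *
for z in((157,272),(203,278),(232,276)):
    b=plane('side',[(340+z[0]/4,100+z[1]/4)],110)[0];l=b-H;print(b,np.hypot(*l[:2]),np.degrees(np.arctan2(l[1],l[0]))-Y0)
s=r.sense();p0=s['tool_pos'];_,R0=target(17.6,0)
for a in (16,14,12,10,8,6,4,2,0,-2):
    p,R=target(a,-1.8,z=p0[2]);print(a,rel(p0,R0,p,R))
E
```

```text
[ 481.52465025 -154.32459241  110.        ] 131.77002999738968 -1.0336807635344343
[ 455.99866466 -147.31568433  110.        ] 132.3140668238528 10.469434662676122
[ 439.61521408 -150.99888853  110.        ] 127.23684322915331 17.54209759880345
16 [ 0.    -0.037  0.158  1.6    0.     0.   ]
14 [ 0.    -0.116  0.538  3.6    0.     0.   ]
12 [ 0.    -0.208  0.916  5.6    0.     0.   ]
10 [ 0.    -0.314  1.29   7.6    0.     0.   ]
8 [ 0.    -0.432  1.661  9.6    0.     0.   ]
6 [ 0.    -0.563  2.027 11.6    0.     0.   ]
4 [ 0.    -0.708  2.388 13.6    0.     0.   ]
2 [ 0.    -0.864  2.744 15.6    0.     0.   ]
0 [ 0.    -1.033  3.094 17.6    0.     0.   ]
-2 [ 0.    -1.214  3.438 19.6    0.     0.   ]
```

The image puts the lever at about 17.5°, against 17.2° for the stop. Now I'll ease it out along the same arc.

>>> {"fn": "servo_tool", "kwargs": {"commands": [[[255,0,0,0.07,0.2,0,0],[255,0,0,0.14,0.4,0,0],[255,0,0,0.21,0.7,0,0],[255,0,-0.02,0.3,1.1,0,0],[255,0,-0.04,0.4,1.6,0,0],[255,0,-0.06,0.5,2.2,0,0],[255,0,-0.08,0.6,2.8,0,0],[255,0,-0.1,0.7,3.4,0,0]]]}}

```text
time: 10.85
tool_pos: [463.3, -170.1, 96.4]
tcp_rot: [25.3, 89.9, 20.4]
ft_force: [6.0, 2.0, -2.8]
finger_gap: 0.1
```

```bash
python3 - <<'E'
from h import *
s=r.sense();p0=s['tool_pos'];print(s['ft_force'],p0);_,R0=target(14.2,0)
for a in (14,12,10,8,6,4,2,0,-2):
    p,R=target(a,-1.8,z=p0[2]);print(a,rel(p0,R0,p,R))
E
```

```text
[ 6.02250803  2.0140392  -2.78766451] [ 463.34674556 -170.07322716   96.43546988]
14 [ 0.    -0.002  0.029  0.2    0.     0.   ]
12 [ 0.    -0.072  0.411  2.2    0.     0.   ]
10 [ 0.    -0.155  0.791  4.2    0.     0.   ]
8 [ 0.    -0.251  1.168  6.2    0.     0.   ]
6 [ 0.    -0.36   1.541  8.2    0.     0.   ]
4 [ 0.    -0.483  1.91  10.2    0.     0.   ]
2 [ 0.    -0.618  2.275 12.2    0.     0.   ]
0 [ 0.    -0.766  2.635 14.2    0.     0.   ]
-2 [ 0.    -0.926  2.989 16.2    0.     0.   ]
```

>>> {"fn": "servo_tool", "kwargs": {"commands": [[[255,0,-0.02,0.14,0.8,0,0],[255,0,-0.04,0.28,1.5,0,0],[255,0,-0.07,0.42,2.3,0,0],[255,0,-0.1,0.56,3.0,0,0],[255,0,-0.13,0.7,3.7,0,0],[255,0,-0.16,0.84,4.5,0,0],[255,0,-0.2,0.98,5.2,0,0],[255,0,-0.23,1.1,5.8,0,0]]]}}

```text
time: 11.65
tool_pos: [473.9, -173.3, 96.4]
tcp_rot: [50.5, 90.0, 39.8]
ft_force: [5.6, 2.4, -1.7]
finger_gap: 0.2
```

```bash
python3 - <<'E'
from h import *
s=r.sense();p0=s['tool_pos'];print(s['ft_force'],p0);_,R0=target(8.4,0)
for a in (8,6,4,2,0,-2):
    p,R=target(a,-1.8,z=p0[2]);print(a,rel(p0,R0,p,R))
E
```

```text
[ 5.63006275  2.42072    -1.66569857] [ 473.94034641 -173.29483263   96.40764289]
8 [ 0.    -0.008  0.087  0.4    0.     0.   ]
6 [ 0.    -0.079  0.469  2.4    0.     0.   ]
4 [ 0.    -0.164  0.849  4.4    0.     0.   ]
2 [ 0.    -0.261  1.225  6.4    0.     0.   ]
0 [ 0.    -0.372  1.598  8.4    0.     0.   ]
-2 [ 0.    -0.496  1.967 10.4    0.     0.   ]
```

>>> {"fn": "servo_tool", "kwargs": {"commands": [[[255,0,-0.02,0.13,0.6,0,0],[255,0,-0.04,0.26,1.3,0,0],[255,0,-0.06,0.39,2.0,0,0],[255,0,-0.09,0.52,2.7,0,0],[255,0,-0.12,0.65,3.4,0,0],[255,0,-0.15,0.78,4.1,0,0],[255,0,-0.18,0.91,4.8,0,0],[255,0,-0.21,1.04,5.4,0,0]]]}}

```text
time: 12.45
tool_pos: [483.5, -177.6, 96.4]
tcp_rot: [39.9, 90.0, 23.8]
ft_force: [4.0, 1.2, 0.2]
finger_gap: 0.1
```

>>> {"fn": "servo_tool", "kwargs": {"commands": [[[255,0,-0.02,0.08,0.4,0,0],[255,0,-0.04,0.16,0.8,0,0],[255,0,-0.06,0.24,1.2,0,0],[255,0,-0.08,0.32,1.6,0,0],[255,0,-0.1,0.4,2.0,0,0],[255,0,-0.12,0.48,2.4,0,0],[255,0,-0.14,0.56,2.8,0,0],[255,0,-0.16,0.64,3.0,0,0]]]}}

```text
time: 13.25
tool_pos: [489.1, -181.0, 96.3]
tcp_rot: [-147.2, 90.0, -166.3]
ft_force: [2.7, 1.2, 0.6]
finger_gap: -0.0
```

>>> {"fn": "servo_tool", "kwargs": {"commands": [[[255,0,0,0.08,0,0,0],[255,0,0,0.16,0,0,0],[255,0,0,0.24,0,0,0],[255,0,0,0.32,0,0,0],[255,0,0,0.4,0,0,0],[255,0,0,0.5,0,0,0],[255,0,0,0.6,0,0,0],[255,0,0,0.8,0,0,0]]]}}

```text
time: 14.05
tool_pos: [496.8, -183.5, 96.3]
tcp_rot: [-163.9, 90.0, 177.0]
ft_force: [-0.5, -0.5, 0.4]
finger_gap: -0.0
```

The lever has been let off gently. I'll move clear, out then up.

>>> {"fn": "servo_tool", "kwargs": {"commands": [[[255,0,0,1,0,0,0],[255,0,0,2,0,0,0],[255,0,0,2.5,0,0,0],[255,-3,0,2.5,0,0,0],[255,-6,0,2.5,0,0,0],[255,-9,0,2.5,0,0,0],[255,-12,0,2.5,0,0,0],[255,-13,0,2.5,0,0,0]]]}}

```text
time: 14.85
tool_pos: [522.3, -192.6, 230.3]
tcp_rot: [-6.1, 89.7, -25.2]
ft_force: [0.9, 1.4, -0.0]
finger_gap: -0.0
```

>>> {"fn": "servo_tool", "kwargs": {"commands": [[[255,0,-4,0,0,0,0],[255,0,-8,0,0,0,0],[255,0,-12,0,0,0,0],[255,0,-16,0,0,0,0],[255,0,-20,0,0,0,0],[255,0,-22,0,0,0,0],[255,0,-22,0,0,0,0],[255,0,-22,0,0,0,0]]]}}

```text
time: 15.65
tool_pos: [448.0, -399.5, 225.1]
tcp_rot: [141.3, 89.9, 122.1]
ft_force: [-0.3, 1.1, 0.2]
finger_gap: 0.3
```

```bash
python3 - <<'E'
from h import *
s=r.sense();print(s['time'],s['tool_pos'],s['ft_force'],s['qd'].round(2))
for n in("side","top"):
    p,d=r.snapshot(n); cv2.imwrite(f"pics/{n}5.png",p[:,:,::-1])
    if n=="top": cv2.imwrite('pics/tz5.png',cv2.resize(p[235:345,350:520,::-1],None,fx=4.5,fy=4.5,interpolation=cv2.INTER_CUBIC))
E
```

```text
15.65 [ 447.9800162  -399.5127863   225.11037676] [-0.28668396  1.09990159  0.20831052] [ 1.48 -0.89  0.52  0.27  0.16  0.14]
```

View pics/top5.png

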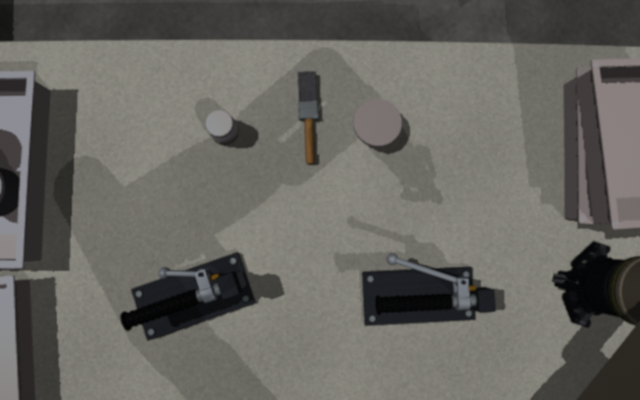

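View pics/side5.png

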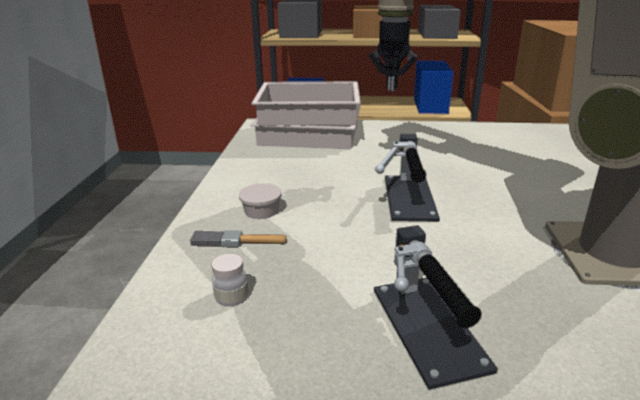

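View pics/tz5.png

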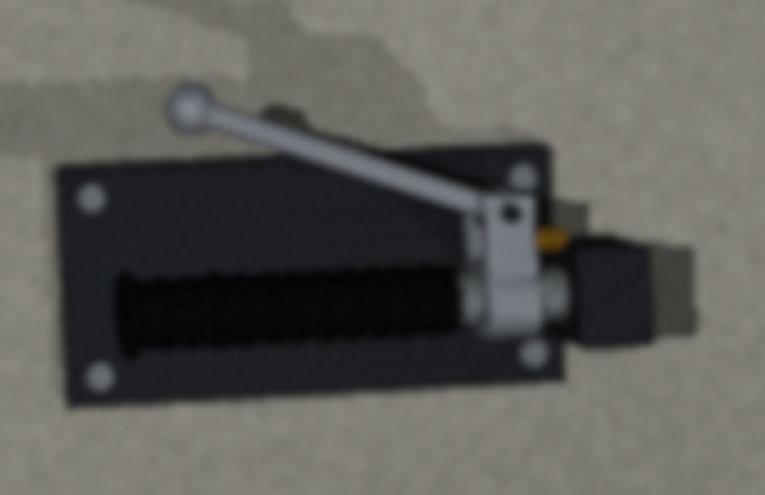

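The final pictures show the long lever back at rest, with its ball at (392,258) as at the start. The short lever, jar (222,127), tub (378,122) and brush have not moved, and the arm is clear.

```bash
python3 -c "
from bench import r
print(r.hand_in())"
```

```text
the job is handed in; nothing more can be done
None
```

I pressed the long lever onto its stop with the back of the shut fingers, held it there, eased it back out and moved the arm clear. The job was handed in at about 16 s of the 48 s allowed.

- **At the stop:** the position stalled while the force kept rising. The push then stayed at about 17 N for roughly 2.5 s, within the 10–25 N given. The side picture put the lever at about 17.5°, against 17.2° (0.30 rad) for the stop.
- **Easing back:** it took about 3 s. The lever stayed in contact with the fingers until it was essentially at rest, and the force fell from 17 N to about 2.7 N before they parted.
- **Last pictures:** the lever is back at its starting position. The short lever, bars, jar, tub and brush look unmoved, and nothing is touching the robot.
- **Disagreements:** contact came about 2 mm later than I had predicted from the images. There was also a downward friction force on the fingers of up to about 10 N during the hold, which disappeared on release.
- **Not checked directly:** the robot's state gives no lever angle, so the angle comes only from the images and the arm's position.

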